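Load the drilling slide and hold it at its detent

TASK

Stand the long wood blank in the open nest of the drilling slide, all the way down, while the slide is still parked at its loading end. Then take the slide's upright handle, run the slide along its rail towards the drill until its spring ball clicks into the notch, and finish there still holding the handle, ready for drilling. Leave the other things on the bench where they are.

Things in the scene. Friction and masses are not known exactly. Their poses are not given: they have to be found in the camera images.
- blank_center (a point): centre of the blank: a brown rectangular wood block, 80 mm (its x) by 30 mm (its y) by 50 mm tall (its z), about 80 g, standing loose on the bench at z = 0; its half height is 25 mm
- nest (a point): middle of the floor of the open wooden nest on the slide, 44 mm above the bench; moves with the slide. Inside 38 mm along its x, 90 mm along its y, open at the top; walls 6 mm thick, 16 mm high. The blank goes in with its 80 mm side along y (either way round), its top 34 mm above the walls. Its y axis is the direction in which the slide runs towards the drill; z up
- handle_grip (a point): grip point on the slide's upright dark wood handle, 22 mm below its top, 82 mm above the bench, 140 mm behind the nest (nest's -y); same axes as the nest. The handle is 18 mm thick along x, 36 mm along y, and stands 60 mm tall on the slide's 70 mm wide plate, whose top is 44 mm above the bench; free on all sides
- drill_tip (a point): fixed: tip of the drill bit of the grey boring head, which lies level behind the rail and points across it; 50 mm to +x of the rail's middle line, 69 mm above the bench; same axes as the nest. The motor, 72 mm across, lies from 60 to 175 mm to +x of the tip and reaches 114 mm above the bench. It does not tell where the notch is
- carriage (a joint): travel of the slide along the rail in m: 0 at the loading end, parked between 0 and 0.025, end stop at 0.215, positive towards the drill (nest's +y). Runs with about 1.5 N of friction and stays where it is left
- plunger (a joint): drop of the slide's spring ball in m: 0 on the plain steel strip beside the rail (+x side), 0.004 in the strip's only notch, a 16 mm gap that is met at a slide travel between 0.12 and 0.18, different each time. From up to about 4 mm either side a slide let go is drawn in by itself; pushing it out takes about 8 to 10 N. The fingers feel a pull forward going in, then the push back
- plunger_head (a point): top of the ball's steel pin, 16 mm across, beside the slide 70 mm behind the nest and 50 mm to +x; it sinks with the ball
- offcut: short offcut of the same brown wood, 42 x 30 x 50 mm tall: too short, not the blank; origin under its middle; to be left alone
- dowel: upright round brown wood dowel, diameter 32, 50 mm tall; origin under its middle; to be left alone
- screwdriver: screwdriver lying on the bench; origin under its middle; to be left alone
- tape: grey tape measure, 65 x 34 x 62 mm tall; origin under its middle; to be left alone
- jar: clear glass jar with a steel lid, diameter 64, 85 mm tall; origin under its middle; to be left alone
There are look-alikes about, which are no part of the job. Leave any purple look-alike of the part that bears blank_center alone.

How it is judged:
By the outcome, as a careful person would: the job done as asked, in the order asked, and still so for the second after the job is handed in, while the arm keeps its last pose, push and grip.
It also fails if it takes over 72 s, if anything falls off the work surface, if the arm or the gripper's body presses on something with over 40 N, if the wrist force passes 120 N, or if a joint passes its speed limit or range.

ROBOT

A 7-joint arm with a two-finger parallel gripper is mounted at the origin on the work surface. World frame = base frame: x ahead of the robot, y to its left, z up, the work surface at z = 0. Lengths are in m, angles in rad, forces in N, time in s.
With the tool pointing down it reaches from about 0.425 to 0.925 m from the base axis. Payload 6.8 kg.
Tool frame: the origin (TCP) lies midway between the tips of the shut fingers; the grasp point (between the pads) lies 19 mm behind it; x points along the fingers, y is the direction in which the jaws open and shut, and the axes are right-handed (so a half turn about x gives the same grasp; the last joint's range is limited). The gripper opens to 85 mm and grips with 20 to 120 N. Pads are 22 mm wide; open, the fingers measure 114 mm over their backs; the gripper's body (76 mm by 85 mm) begins 54 mm behind the grasp point. The pads swing forward as they close: fully open they stand 13 mm farther back than shut.
Start: joints at [1.147, 0.477, 0.022, 1.555, -0.011, 1.109, -0.083], TCP at [0.21, -0.642, 0.231] pointing down, gripper open.
Joint ranges: [-2.96, 2.96], [-0.34, 2.1], [-1.41, 1.46], [0.24, 2.44], [-1.37, 4.51], [0.17, 1.92], [-2.96, 2.96]. Speed limits (rad/s): [2.39, 2.39, 3.14, 3.14, 3.14, 3.14, 3.14].

INTERFACE

Orientations are given as a rotation vector (axis times angle).
In Python, from bench import r gives the robot as it stands.
- The arm moves only by the tool carry_out, never from a script. Its argument "targets" is one flat list of numbers, 7 for each row, row after row: the finger opening in m, from 0 to 0.0854, then the shift along the tool's x, y, z in m, then the turn, a rotation vector about the tool's x, y, z in units of 5 degrees (1.0 is 5 degrees). A call has 1 to 12 rows; each row is the pose to reach, as a shift and turn from the pose measured when the call began, along the tool's axes at that moment; what a row does not reach only later rows make up. A row lasts 1/8 s, in which the tool goes at most 62.5 mm and 10.7 degrees, less where a joint would pass 70% of its speed; a pose out of reach is approached as far as the arm can. A call with a gripper value outside its range is refused whole. The fingers move at their own pace and stop on an object; "squeeze" is the grip in N (left out, the last holds). Time passes only in rows, so rows that repeat a pose let the fingers close. It gives the time, the measured TCP pose, the force and the opening at its end, in the units of the state.
- r.get_obs(): the state, without advancing time (a new reading comes with each control period).
- r.grab_frame(name): name is "side" or "top"; returns the picture (400x640x3 uint8, blue, green, red); there is no depth.
- r.camera_info(name): a dict with "fx", "fy", "cx", "cy" (pixels), "D" ([k1, k2, p1, p2, k3] as OpenCV has them; the pictures are not rectified), "xyz" and "orientation" of the camera in the world. Camera axes: x right, y up, looking along -z (the intrinsics and any distortion apply to the point x, -y, -z); pixel columns grow to the right and rows downward; lengths in m; the calibration is good to about 2 mm. A picture is of the moment at which its call begins. camera_info takes no time and is no camera call.
- r.hand_in(): hands the job in, once; it reports no verdict.
The state is a dict: "clock": time; "joints": joint angles; "qvel": joint speeds; "tau": joint torques, N m; "tcp_pos": TCP position; "orientation": TCP orientation; "contact_force": force on the tool from outside, world axes, zero at the start; "moment": the same for the moment, N m; "grip_width": finger opening in m.
Only numpy, scipy, OpenCV 4.12 (cv2) and the standard library are available. Lean on these libraries where they do the work, as an engineer would, in place of code of your own. Each camera call takes 0.05 s, during which the arm holds its last target. There are 200 camera calls.

## Working session

There is one attempt and no reset: what is moved stays moved. The work goes in short steps, Python scripts to look and compute and a tool call to move; the robot and the scene stay as the last step left them, time stands still between calls to the robot, and variables do not carry over. Pictures are saved under pics/ and viewed, about 8 in all and at most 12, crops included, and the job is handed in when it is done.

Besides the shell and the picture viewer there is one more tool, called after ">>>" as name(argument=value, ...) on one line, values as JSON. carry_out: Moves the arm, as the interface text tells. Its arguments: {"type":"object","properties":{"targets":{"type":"array","items":{"type":"number"}},"squeeze":{"type":"number"}},"required":["targets"]}

```bash
mkdir -p pics; ls; python3 - <<'E'
from bench import r
import cv2
for n in("side","top"):
    cv2.imwrite(f"pics/{n}0.png",r.grab_frame(n)); print(n,r.camera_info(n))
print(r.get_obs())
E
```

```text
pics
side {'fx': 388.5620374237156, 'fy': 388.5620374237156, 'cx': 318.4018720203284, 'cy': 196.0444388232263, 'D': array([-0.04100299,  0.        ,  0.        ,  0.        ,  0.        ]), 'xyz': array([ 0.44502442, -0.75009981,  0.74911165]), 'orientation': array([ 0.85842995, -0.02956065, -0.07330246])}
top {'fx': 457.0339396115006, 'fy': 457.0339396115006, 'cx': 310.94626368359945, 'cy': 193.39176971628302, 'D': array([-0.12560365,  0.        ,  0.        ,  0.        ,  0.        ]), 'xyz': array([0.25377366, 0.02089587, 1.27838474]), 'orientation': array([ 0.16251021, -0.17556896, -1.63304425])}
{'clock': 0.1, 'joints': array([ 1.14686548,  0.4777165 ,  0.02236772,  1.55627647, -0.01152902,
        1.10933092, -0.08304282]), 'qvel': array([-1.44395110e-03, -6.69469826e-04,  1.84963336e-04, -2.85325466e-03,
       -9.12940151e-05, -1.30206417e-03, -6.95788260e-04]), 'tau': array([ 5.70966076e-03, -5.97758675e+01,  1.61370344e+00, -2.81955743e+01,
        1.27758514e-02,  4.98038411e-03, -1.64829814e-06]), 'tcp_pos': array([ 0.20948811, -0.64113881,  0.2304562 ]), 'orientation': array([ 2.05115913,  0.32835691, -2.05188941]), 'contact_force': array([-0.4017128 , -0.78886861, -0.64094929]), 'moment': array([-0.04097739,  0.00478231, -0.00408785]), 'grip_width': 0.085333207162206}
```

View pics/top0.png

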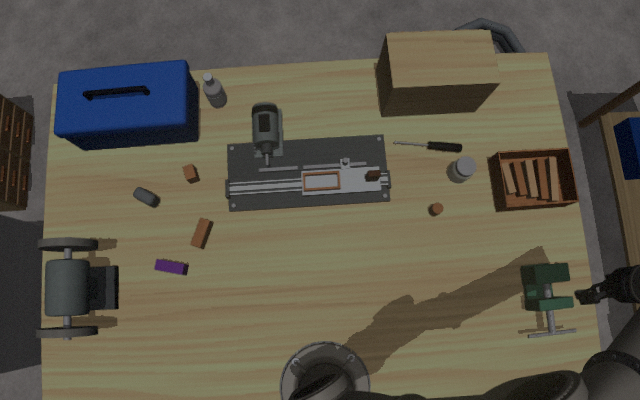

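View pics/side0.png

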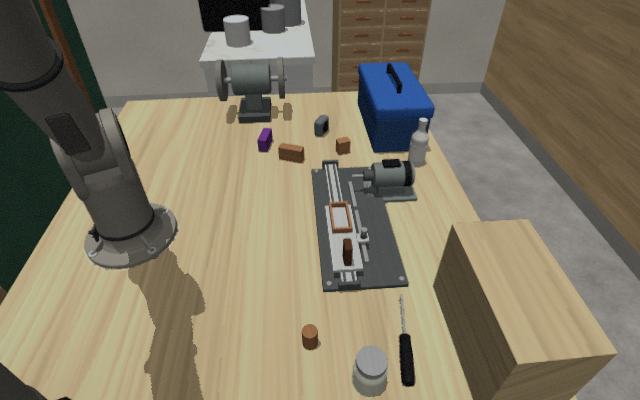

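Top view: blank at about (201,233), offcut (190,173), purple look-alike (171,267), nest (321,181), handle (373,175), drill tip (267,162), plunger (345,162). The side view agrees: blank (291,153), nest (340,217), handle (347,250).

```bash
cat > h.py <<'E'
import numpy as np, cv2
from scipy.spatial.transform import Rotation as R
from bench import r
F=np.diag([1.,-1,-1])
def cam(n):
    i=r.camera_info(n); K=np.array([[i['fx'],0,i['cx']],[0,i['fy'],i['cy']],[0,0,1]])
    return K,i['D'],np.array(i['xyz']),R.from_rotvec(i['orientation']).as_matrix()@F
def rays(n,uv):
    K,D,c,M=cam(n); p=cv2.undistortPoints(np.float64(uv).reshape(-1,1,2),K,D)[:,0]
    return c,np.c_[p,np.ones(len(p))]@M.T
def onplane(n,uv,z):
    c,d=rays(n,uv); return c+d*((z-c[2])/d[:,2])[:,None]
def proj(n,P):
    K,D,c,M=cam(n); return cv2.projectPoints((np.float64(P).reshape(-1,3)-c)@M,np.zeros(3),np.zeros(3),K,D)[0][:,0]
def ortho(n,img,x0,x1,y0,y1,z,s=2000):
    "picture resampled onto plane z; rows from x1 down, columns from y1 to the right"
    X,Y=np.meshgrid(np.arange(x1,x0,-1/s),np.arange(y1,y0,-1/s),indexing='ij')
    m=proj(n,np.stack([X,Y,0*X+z],-1)).reshape(X.shape+(2,)).astype(np.float32)
    return cv2.remap(img,m,None,cv2.INTER_CUBIC)
E
python3 - <<'E'
from h import *
t=cv2.imread('pics/top0.png'); s=cv2.imread('pics/side0.png')
for nm,n,uv,z in[('blank','top',(201,233),.05),('blank','side',(291,148),.05),('nest','top',(321,181),.06),('nest','side',(340,217),.06),('handle','top',(373,175),.104),('handle','side',(347,242),.104),('tip','top',(267,164),.069)]:
    print(nm,n,onplane(n,[uv],z)[0].round(3))
a=cv2.resize(t[125:285,120:400],None,fx=2.85,fy=2.85,interpolation=cv2.INTER_CUBIC)
cv2.imwrite('pics/c1.png',a)
b=cv2.resize(s[120:300,240:430],None,fx=3.3,fy=3.3,interpolation=cv2.INTER_CUBIC)
cv2.imwrite('pics/c2.png',b)
E
```

```text
blank top [0.43  0.308 0.05 ]
blank side [0.435 0.301 0.05 ]
nest top [ 0.55  -0.028  0.06 ]
nest side [ 0.552 -0.04   0.06 ]
handle top [ 0.546 -0.166  0.104]
handle side [ 0.552 -0.167  0.104]
tip top [0.606 0.117 0.069]
```

View pics/c1.png

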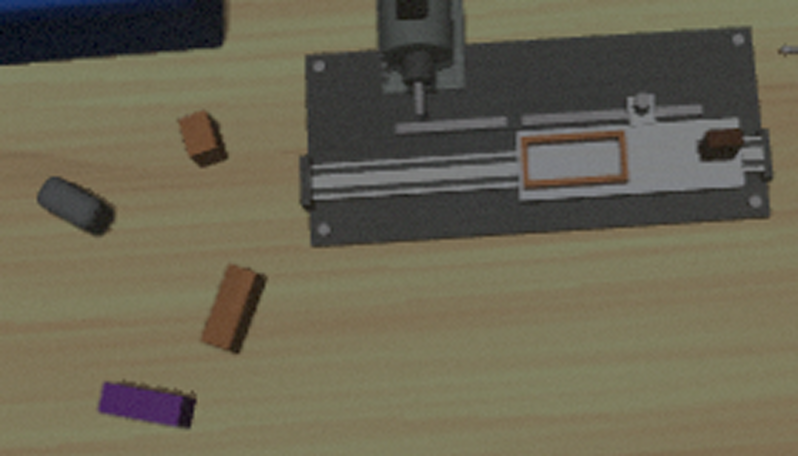

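View pics/c2.png

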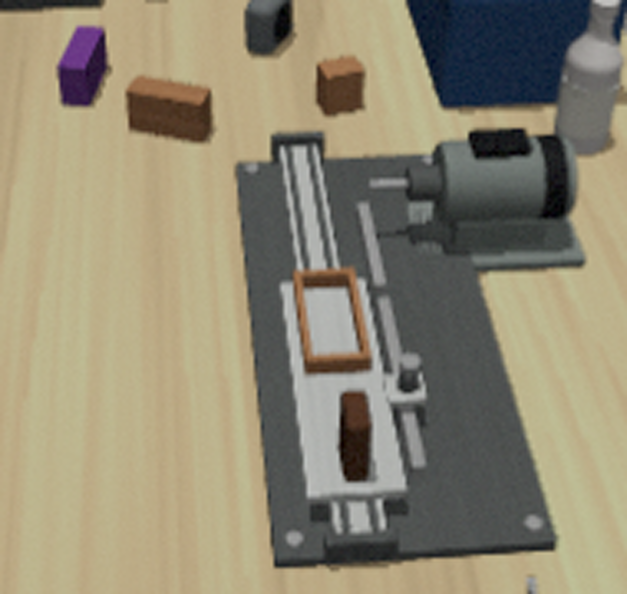

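Crops: the nest frame, handle and blank are clear. The strip's gap (notch) shows in the top crop at about (514,122), and the plunger pin at (641,103). Now I'll measure precisely.

```bash
cat >> h.py <<'E'
def rect(n,img,c,half,z,lo,hi,s=2000,big=True):
    x0,x1,y0,y1=c[0]-half,c[0]+half,c[1]-half,c[1]+half
    o=ortho(n,img,x0,x1,y0,y1,z,s); m=cv2.inRange(cv2.cvtColor(o,cv2.COLOR_BGR2HSV),lo,hi)
    m=cv2.morphologyEx(m,cv2.MORPH_OPEN,np.ones((5,5)))
    k=max(cv2.findContours(m,cv2.RETR_EXTERNAL,cv2.CHAIN_APPROX_NONE)[0],key=cv2.contourArea)
    P=np.c_[x1-k[:,0,1]/s,y1-k[:,0,0]/s]
    (cx,cy),(w,h),a=cv2.minAreaRect((P*1000).astype(np.float32))
    if w<h: w,h,a=h,w,a-90
    return np.r_[cx,cy].round(1),round(w,1),round(h,1),round((a+90)%180-90,1),o,m
E
python3 - <<'E'
from h import *
t=cv2.imread('pics/top0.png'); s=cv2.imread('pics/side0.png')
for n,i,uv in(('top',t,[(201,228),(207,236),(317,172),(372,175),(190,171),(230,250)]),('side',s,[(292,149),(291,156),(331,210),(347,242),(343,142),(347,252)])):
    hs=cv2.cvtColor(i,cv2.COLOR_BGR2HSV); print(n,[hs[v,u].tolist() for u,v in uv])
for n,i in(('top',t),('side',s)):
  for vlo in (60,75,90,105,120):
    for nm,c,z,hf in(('blank',(.432,.305),.05,.065),('nest',(.551,-.035),.06,.075)):
      try:print(n,nm,vlo,rect(n,i,c,hf,z,(0,115,vlo),(17,255,255))[:4])
      except ValueError:print(n,nm,vlo,'none')
E
```

```text
top [[13, 136, 107], [17, 108, 45], [13, 129, 109], [13, 110, 58], [13, 133, 113], [26, 73, 126]]
side [[14, 132, 141], [12, 132, 85], [14, 118, 158], [10, 131, 84], [13, 130, 143], [10, 149, 36]]
top blank 60 (array([432.6, 310.1]), 79.5, 30.4, -22.2)
top nest 60 (array([570.1, -29. ]), 98.0, 15.6, 87.1)
top blank 75 (array([432.8, 310.7]), 79.5, 29.1, -22.2)
top nest 75 (array([532. , -30.7]), 100.1, 25.2, -79.0)
top blank 90 (array([432.8, 311.5]), 78.8, 28.1, -21.9)
top nest 90 (array([569.5, -42.1]), 71.7, 15.6, 87.1)
top blank 105 (array([432.5, 311.6]), 77.0, 25.5, -22.8)
top nest 105 (array([530.6,  -2.2]), 23.6, 3.5, 86.6)
top blank 120 none
top nest 120 none
side blank 60 (array([433.2, 287. ]), 93.0, 80.5, -90.0)
side nest 60 (array([551.9, -36.5]), 113.1, 49.0, 89.3)
side blank 75 (array([433.2, 287. ]), 93.0, 80.5, -90.0)
side nest 75 (array([551.9, -35.9]), 112.0, 49.0, 89.3)
side blank 90 (array([433.1, 304.9]), 79.4, 33.9, -22.9)
side nest 90 (array([552., -32.]), 104.2, 49.0, 89.3)
side blank 105 (array([433.4, 306.3]), 78.8, 31.2, -22.9)
side nest 105 (array([552.2, -31.3]), 102.6, 49.0, 89.5)
side blank 120 (array([433.4, 307.2]), 78.0, 29.5, -22.9)
side nest 120 (array([552.8, -30.8]), 101.5, 48.5, -90.0)
```

```bash
python3 - <<'E'
from h import *
t=cv2.imread('pics/top0.png'); s=cv2.imread('pics/side0.png')
# nest top view: hull of all brown pixels
for n,i in(('top',t),('side',s)):
  o=ortho(n,i,.515,.59,-.1,.03,.06); m=cv2.inRange(cv2.cvtColor(o,cv2.COLOR_BGR2HSV),(0,80,70 if n=='top' else 105),(19,255,255))
  m=cv2.morphologyEx(m,cv2.MORPH_OPEN,np.ones((3,3)))
  k=cv2.findNonZero(m)[:,0]; P=np.c_[.59-k[:,1]/2000,.03-k[:,0]/2000]*1000
  print('nest',n,cv2.minAreaRect(P.astype(np.float32)),P.min(0),P.max(0))
# plate baseplate (dark) in top: rect at z~0.01
hs=cv2.cvtColor(t,cv2.COLOR_BGR2HSV)
m=cv2.inRange(hs,(0,0,30),(180,60,85)); m[:, :220]=0; m[:130]=0; m[215:]=0; m[:,395:]=0
k=max(cv2.findContours(cv2.morphologyEx(m,cv2.MORPH_CLOSE,np.ones((7,7))),cv2.RETR_EXTERNAL,cv2.CHAIN_APPROX_NONE)[0],key=cv2.contourArea)
P=onplane('top',k[:,0].astype(float),.01)[:,:2]*1000; print('base',cv2.minAreaRect(P.astype(np.float32)))
# big orthos for strip/plunger/handle
o=ortho('top',t,.5,.64,-.24,.16,.04); o2=ortho('side',s,.5,.64,-.24,.16,.04)
cv2.imwrite('pics/o.png',cv2.convertScaleAbs(np.vstack([o,o2]),alpha=1.6))
E
```

```text
nest top ((551.5, -29.0), (100.0, 51.0), 90.0) [526. -79.] [577.  21.]
nest side ((552.680419921875, -29.86969757080078), (105.542724609375, 50.99087905883789), 89.56263732910156) [527.  -82.5] [578.5  23. ]
base ((610.5139770507812, 8.117019653320312), (473.6426696777344, 236.7112579345703), 89.51762390136719)
```

View pics/o.png

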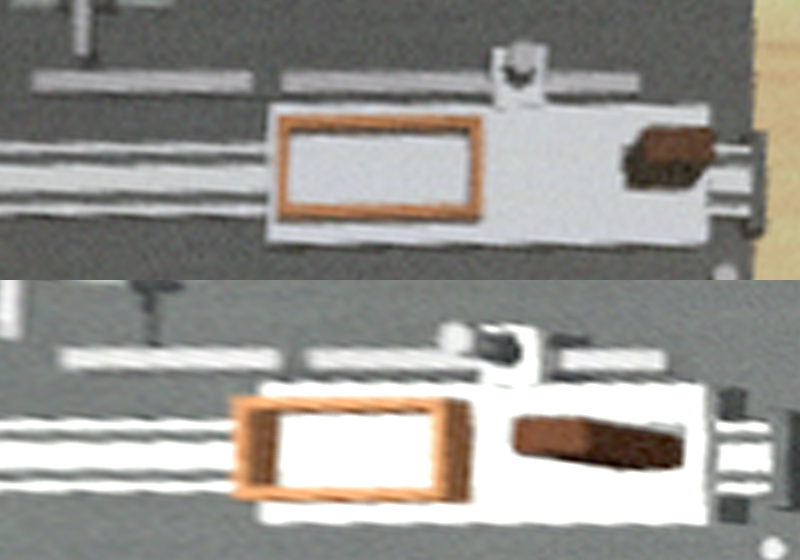

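The enlarged top-down views put the nest centre at about (0.552, -0.0295). The strip gap is centred at column 267 (top), y≈0.026, and the pin is at column 520, y≈-0.100. That makes the slide run about 126 mm. Next, a helper that turns world goals into row numbers.

```bash
cat >> h.py <<'E'
def plan(goals):
    "goals: (x,y,z,yaw deg of tool y); prints shift and turn in the tool's present axes"
    o=r.get_obs(); T=R.from_rotvec(o['orientation']); p=np.array(o['tcp_pos'])
    ty=T.as_matrix()[:,1]; print('clock',o['clock'],'tcp',p.round(4),'yaw',np.degrees(np.arctan2(ty[1],ty[0])).round(2),'F',np.round(o['contact_force'],1),'w',round(o['grip_width'],4),'j',np.round(o['joints'],2))
    for x,y,z,a in goals:
        a=np.radians(a); yy=np.array([np.cos(a),np.sin(a),0]); xx=np.array([0,0,-1.]); G=R.from_matrix(np.c_[xx,yy,np.cross(xx,yy)])
        print(T.inv().apply(np.array([x,y,z])-p).round(4),(np.degrees((T.inv()*G).as_rotvec())/5).round(2))
E
python3 -c "
from h import *
print(R.from_rotvec(r.get_obs()['orientation']).as_matrix().round(3))
for a in (-112.5,67.5): plan([(.5,-.25,.25,a),(.433,.3087,.2,a)])"
```

```text
[[-0.001  0.311 -0.951]
 [ 0.001 -0.951 -0.311]
 [-1.    -0.002  0.   ]]
clock 0.1 tcp [ 0.2095 -0.6411  0.2305] yaw -71.9 F [-0.4 -0.8 -0.6] w 0.0853 j [ 1.15  0.48  0.02  1.56 -0.01  1.11 -0.08]
[-0.0191 -0.2816 -0.3976] [8.12 0.01 0.02]
[ 0.0317 -0.8334 -0.5075] [8.12 0.01 0.02]
clock 0.1 tcp [ 0.2095 -0.6411  0.2305] yaw -71.9 F [-0.4 -0.8 -0.6] w 0.0853 j [ 1.15  0.48  0.02  1.56 -0.01  1.11 -0.08]
[-0.0191 -0.2816 -0.3976] [-2.788e+01 -2.000e-02  1.000e-02]
[ 0.0317 -0.8334 -0.5075] [-2.788e+01 -2.000e-02  1.000e-02]
```

>>> carry_out(targets=[0.085,-0.02,-0.28,-0.4,-14,0,0,0.085,-0.02,-0.28,-0.4,-14,0,0,0.085,-0.02,-0.28,-0.4,-14,0,0,0.085,-0.02,-0.28,-0.4,-14,0,0,0.085,-0.02,-0.28,-0.4,-14,0,0,0.085,-0.02,-0.28,-0.4,-14,0,0,0.085,-0.02,-0.28,-0.4,-14,0,0,0.085,-0.02,-0.28,-0.4,-14,0,0,0.085,-0.02,-0.28,-0.4,-14,0,0,0.085,-0.02,-0.28,-0.4,-14,0,0])

```text
clock: 1.35
tcp_pos: [0.5021, -0.2512, 0.2504]
orientation: [1.234, 1.196, -1.234]
contact_force: [-0.2, -0.5, 0.1]
grip_width: 0.0847
```

```bash
python3 -c "
from h import *
plan([(.5,.1,.2,67.5),(.433,.3087,.15,67.5)])"
```

```text
clock 1.35 tcp [ 0.5021 -0.2512  0.2504] yaw -1.91 F [-0.2 -0.5  0.1] w 0.0847 j [ 0.68  0.3  -0.41  1.79  0.13  1.08  0.2 ]
[ 0.0509 -0.0138 -0.3509] [-1.388e+01 -3.000e-02  1.000e-02]
[ 0.1013 -0.0876 -0.5572] [-1.388e+01 -3.000e-02  1.000e-02]
```

>>> carry_out(targets=[0.085,0.03,-0.014,-0.35,-8,0,0,0.085,0.03,-0.014,-0.35,-8,0,0,0.085,0.03,-0.014,-0.35,-8,0,0,0.085,0.03,-0.014,-0.35,-8,0,0,0.085,0.03,-0.014,-0.35,-10,0,0,0.085,0.06,-0.014,-0.35,-12,0,0,0.085,0.1,-0.088,-0.557,-13.88,0,0,0.085,0.1,-0.088,-0.557,-13.88,0,0,0.085,0.1,-0.088,-0.557,-13.88,0,0,0.085,0.1,-0.088,-0.557,-13.88,0,0,0.085,0.1,-0.088,-0.557,-13.88,0,0,0.085,0.1,-0.088,-0.557,-13.88,0,0])

```text
clock: 2.85
tcp_pos: [0.4337, 0.3065, 0.1509]
orientation: [0.31, 1.55, -0.311]
contact_force: [0.2, -0.6, 0.0]
grip_width: 0.0851
```

```bash
python3 -c "
from h import *
plan([(.433,.3087,.15,67.5),(.433,.3087,.021,67.5)])"
```

```text
clock 2.85 tcp [0.4337 0.3065 0.1509] yaw 67.33 F [ 0.2 -0.6  0. ] w 0.0851 j [-0.1   0.45 -0.79  1.93  0.4   0.92  0.08]
[ 0.0009  0.0018 -0.0015] [-0.03 -0.02  0.01]
[ 0.1299  0.002  -0.0013] [-0.03 -0.02  0.01]
```

>>> carry_out(targets=[0.085,0.06,0.002,-0.0015,0,0,0,0.085,0.1,0.002,-0.0015,0,0,0,0.085,0.13,0.002,-0.0015,0,0,0,0.085,0.13,0.002,-0.0015,0,0,0,0.02,0.13,0.002,-0.0015,0,0,0,0.02,0.13,0.002,-0.0015,0,0,0,0.02,0.13,0.002,-0.0015,0,0,0,0.02,0.13,0.002,-0.0015,0,0,0,0.02,0.13,0.002,-0.0015,0,0,0,0.02,0.13,0.002,-0.0015,0,0,0], squeeze=40)

```text
clock: 4.1
tcp_pos: [0.4337, 0.3093, 0.022]
orientation: [0.311, 1.548, -0.31]
contact_force: [0.1, -1.3, 5.7]
grip_width: 0.0294
```

```bash
python3 -c "
from h import *
plan([(.433,.3087,.021,67.5),(.433,.3087,.17,67.5)])"
```

```text
clock 4.1 tcp [0.4337 0.3093 0.022 ] yaw 67.32 F [ 0.1 -1.3  5.7] w 0.0294 j [-0.22  0.64 -0.66  2.01  0.6   0.7  -0.09]
[ 0.001  -0.0008 -0.0004] [-0.04 -0.   -0.  ]
[-0.148  -0.0007 -0.0004] [-0.04 -0.   -0.  ]
```

>>> carry_out(targets=[0.02,-0.05,0,0,0,0,0,0.02,-0.1,0,0,0,0,0,0.02,-0.148,0,0,0,0,0,0.02,-0.148,0,0,0,0,0])

```text
clock: 4.6
tcp_pos: [0.4354, 0.3111, 0.1741]
orientation: [0.315, 1.543, -0.306]
contact_force: [-0.4, -0.0, -1.3]
grip_width: 0.0296
```

```bash
python3 -c "
from h import *
plan([(.552,-.0295,.14,0)])"
```

```text
clock 4.6 tcp [0.4354 0.3111 0.1741] yaw 67.31 F [-0.4 -0.  -1.3] w 0.0296 j [-0.08  0.43 -0.82  1.91  0.38  0.96  0.1 ]
[ 0.0334 -0.2695  0.2388] [13.46  0.   -0.1 ]
```

>>> carry_out(targets=[0.02,0,-0.0337,0.0299,1.68,0,-0.01,0.02,0,-0.0674,0.0597,3.36,0,-0.02,0.02,0,-0.101,0.0896,5.05,0,-0.04,0.02,0.01,-0.135,0.119,6.73,0,-0.05,0.02,0.02,-0.168,0.149,8.41,0,-0.06,0.02,0.03,-0.202,0.179,10.1,0,-0.08,0.02,0.0334,-0.236,0.209,11.8,0,-0.09,0.02,0.0334,-0.2695,0.2388,13.46,0,-0.1,0.02,0.0334,-0.2695,0.2388,13.46,0,-0.1,0.02,0.0334,-0.2695,0.2388,13.46,0,-0.1,0.02,0.0334,-0.2695,0.2388,13.46,0,-0.1])

```text
clock: 5.98
tcp_pos: [0.5515, -0.0278, 0.1397]
orientation: [1.207, 1.212, -1.207]
contact_force: [-0.4, 0.4, -1.3]
grip_width: 0.0293
```

```bash
python3 - <<'E'
from h import *
plan([(.552,-.0295,.14,0)])
t=r.grab_frame('top'); s=r.grab_frame('side'); cv2.imwrite('pics/t1.png',t); cv2.imwrite('pics/s1.png',s)
a=cv2.resize(t[130:220,280:410],None,fx=3,fy=3,interpolation=cv2.INTER_CUBIC); b=cv2.resize(s[110:290,280:410],None,fx=3,fy=3,interpolation=cv2.INTER_CUBIC)
a=cv2.copyMakeBorder(a,0,b.shape[0]-a.shape[0],0,0,0); cv2.imwrite('pics/c3.png',np.hstack([a,b]))
E
```

```text
clock 5.975 tcp [ 0.5515 -0.0278  0.1397] yaw 0.19 F [-0.4  0.4 -1.3] w 0.0293 j [ 0.3   0.42 -0.45  1.91  0.24  0.86 -0.27]
[-0.0003  0.0005  0.0017] [ 0.04 -0.01  0.01]
```

View pics/c3.png

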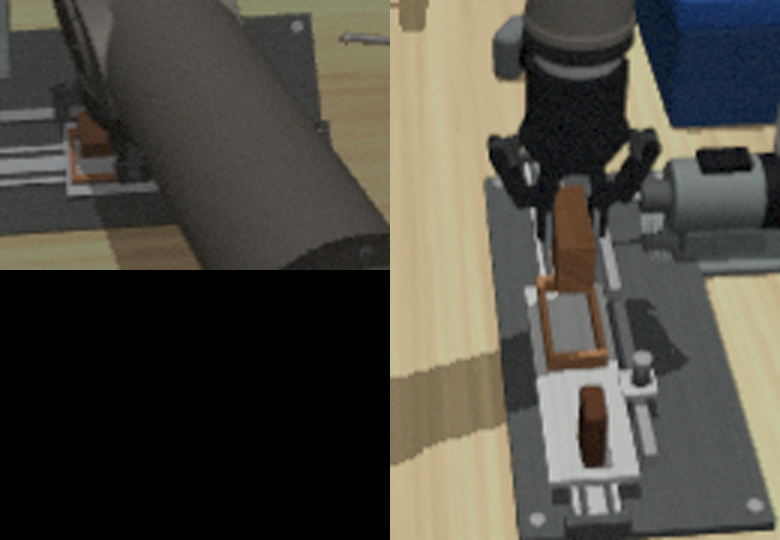

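The side crop shows the blank held squarely above the nest, with its near-face bottom edge running from about (335.3,204.3) to (348.3,206.7) in the full image. I'll check where it lies along y.

```bash
python3 - <<'E'
from h import *
print(onplane('side',[(335.3,205),(348.3,206.7)],.1177).round(4))
s=cv2.imread('pics/s1.png'); g=cv2.cvtColor(s,cv2.COLOR_BGR2HSV)
for c in (338,341,344): print(c,list(zip(range(174,214),g[174:214,c,2].tolist(),g[174:214,c,1].tolist())))
print(proj('side',[(.5515,y,z) for y,z in((-.0678,.1677),(-.0678,.1177),(.0122,.1677))]).round(1), proj('side',[(.552,-.0805,.06)]).round(1))
E
```

```text
[[ 0.537  -0.0569  0.1177]
 [ 0.5676 -0.0655  0.1177]]
338 [(174, 98, 141), (175, 100, 150), (176, 102, 133), (177, 98, 141), (178, 98, 141), (179, 97, 139), (180, 106, 123), (181, 103, 131), (182, 105, 129), (183, 105, 131), (184, 104, 140), (185, 104, 132), (186, 106, 130), (187, 107, 138), (188, 106, 137), (189, 106, 132), (190, 102, 145), (191, 106, 135), (192, 100, 128), (193, 86, 139), (194, 85, 129), (195, 86, 130), (196, 81, 148), (197, 82, 140), (198, 83, 141), (199, 78, 131), (200, 80, 134), (201, 82, 152), (202, 86, 145), (203, 90, 144), (204, 84, 143), (205, 85, 135), (206, 84, 137), (207, 94, 79), (208, 112, 20), (209, 122, 4), (210, 124, 4), (211, 122, 6), (212, 122, 4), (213, 122, 6)]
341 [(174, 98, 143), (175, 104, 132), (176, 103, 129), (177, 97, 142), (178, 102, 135), (179, 98, 135), (180, 99, 147), (181, 102, 138), (182, 102, 140), (183, 98, 141), (184, 103, 126), (185, 99, 129), (186, 99, 134), (187, 98, 135), (188, 101, 131), (189, 102, 133), (190, 103, 136), (191, 102, 133), (192, 100, 130), (193, 91, 129), (194, 87, 135), (195, 82, 152), (196, 83, 135), (197, 8
[... 263 characters left out ...]
[(174, 94, 125), (175, 95, 134), (176, 98, 128), (177, 101, 124), (178, 96, 133), (179, 95, 148), (180, 100, 138), (181, 98, 151), (182, 97, 142), (183, 100, 133), (184, 96, 146), (185, 98, 141), (186, 99, 131), (187, 98, 143), (188, 96, 141), (189, 99, 139), (190, 96, 138), (191, 104, 132), (192, 97, 131), (193, 82, 143), (194, 88, 142), (195, 87, 141), (196, 85, 141), (197, 81, 145), (198, 80, 143), (199, 84, 131), (200, 84, 127), (201, 87, 123), (202, 80, 131), (203, 79, 139), (204, 84, 143), (205, 90, 139), (206, 90, 133), (207, 95, 62), (208, 107, 10), (209, 119, 9), (210, 120, 4), (211, 124, 4), (212, 122, 4), (213, 120, 4)]
[[342.6 191.8]
 [341.8 207.7]
 [338.6 171. ]] [[341.8 228.3]]
```

```bash
python3 - <<'E'
from h import *
s=cv2.imread('pics/s1.png')
z=cv2.resize(s[160:232,310:370],None,fx=8,fy=8,interpolation=cv2.INTER_CUBIC)
z=cv2.convertScaleAbs(z,alpha=1.6)
P=[(.5515+dx,-.0278+dy,.1427+dz) for dx in(-.015,.015) for dy in(-.04,.04) for dz in(-.025,.025)]
q=proj('side',P)
for u,v in q: cv2.circle(z,(int((u-310+.5)*8),int((v-160+.5)*8)),3,(0,255,0),-1)
cv2.imwrite('pics/c4.png',z)
E
```

```text
(no output)
```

View pics/c4.png

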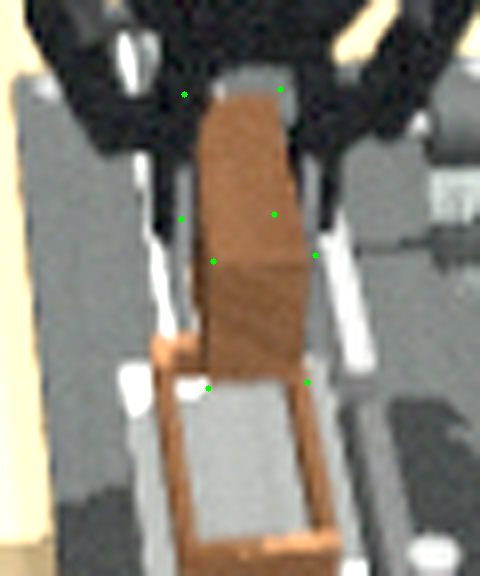

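The crop shows the blank pitched a few degrees, near end down, and about 1 mm to -x. Both are within the nest's play. I'll lower it with a small correction.

>>> carry_out(targets=[0.02,0.015,0.0015,0.0017,0,0,0,0.02,0.035,0.0015,0.0017,0,0,0,0.02,0.048,0.0015,0.0017,0,0,0,0.02,0.052,0.0015,0.0017,0,0,0,0.02,0.056,0.0015,0.0017,0,0,0,0.02,0.06,0.0015,0.0017,0,0,0,0.02,0.064,0.0015,0.0017,0,0,0,0.02,0.067,0.0015,0.0017,0,0,0])

```text
clock: 7.08
tcp_pos: [0.5532, -0.0299, 0.0729]
orientation: [1.207, 1.211, -1.207]
contact_force: [-0.3, -0.4, -0.5]
grip_width: 0.0295
```

```bash
python3 - <<'E'
from h import *
plan([(.553,-.0295,.066,0)]); print(r.get_obs()['moment'].round(2))
s=r.grab_frame('side')
z=cv2.resize(s[170:270,300:380],None,fx=6,fy=6,interpolation=cv2.INTER_CUBIC)
cv2.imwrite('pics/c5.png',cv2.convertScaleAbs(z,alpha=1.6))
E
```

```text
clock 7.075 tcp [ 0.5532 -0.0299  0.0729] yaw 0.15 F [-0.3 -0.4 -0.5] w 0.0295 j [ 0.27  0.52 -0.41  1.95  0.3   0.73 -0.32]
[ 0.0069 -0.0002 -0.0004] [ 0.03 -0.    0.  ]
[-0.02  0.04  0.  ]
```

View pics/c5.png

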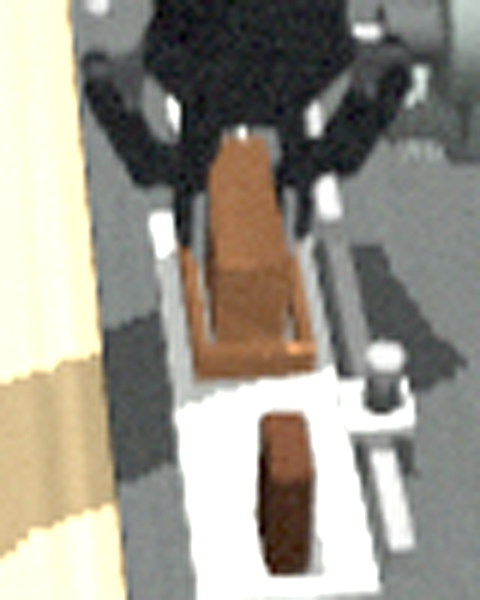

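The blank is inside the walls with no contact force, so I'll lower it to the floor.

>>> carry_out(targets=[0.02,0.002,0,0,0,0,0,0.02,0.004,0,0,0,0,0,0.02,0.006,0,0,0,0,0,0.02,0.007,0,0,0,0,0,0.02,0.007,0,0,0,0,0])

```text
clock: 7.75
tcp_pos: [0.553, -0.0299, 0.0661]
orientation: [1.207, 1.211, -1.208]
contact_force: [-1.5, -0.3, 5.5]
grip_width: 0.0295
```

>>> carry_out(targets=[0.04,0,0,0,0,0,0,0.05,0,0,0,0,0,0,0.06,0,0,0,0,0,0,0.06,-0.01,0,0,0,0,0,0.06,-0.05,0,0,0,0,0,0.06,-0.09,0,0,0,0,0,0.06,-0.13,0,0,0,0,0])

```text
clock: 8.62
tcp_pos: [0.553, -0.0298, 0.198]
orientation: [1.207, 1.211, -1.207]
contact_force: [-0.3, -0.2, -0.5]
grip_width: 0.0599
```

```bash
python3 - <<'E'
from h import *
plan([(.552,-.1695,.16,0),(.552,-.1695,.07,0)])
s=r.grab_frame('side'); cv2.imwrite('pics/s2.png',s)
z=cv2.resize(s[170:270,300:380],None,fx=6,fy=6,interpolation=cv2.INTER_CUBIC)
z=cv2.convertScaleAbs(z,alpha=1.6)
for u,v in proj('side',[(.552+dx,-.0295+dy,.069+dz) for dx in(-.015,.015) for dy in(-.04,.04) for dz in(-.025,.025)]): cv2.circle(z,(int((u-300+.5)*6),int((v-170+.5)*6)),2,(0,255,0),-1)
cv2.imwrite('pics/c6.png',z)
E
```

```text
clock 8.625 tcp [ 0.553  -0.0298  0.198 ] yaw 0.16 F [-0.3 -0.2 -0.5] w 0.0599 j [ 0.32  0.35 -0.47  1.86  0.19  0.98 -0.23]
[ 0.038  -0.0014  0.1397] [0.03 0.   0.  ]
[ 0.128  -0.0014  0.1397] [0.03 0.   0.  ]
```

View pics/c6.png

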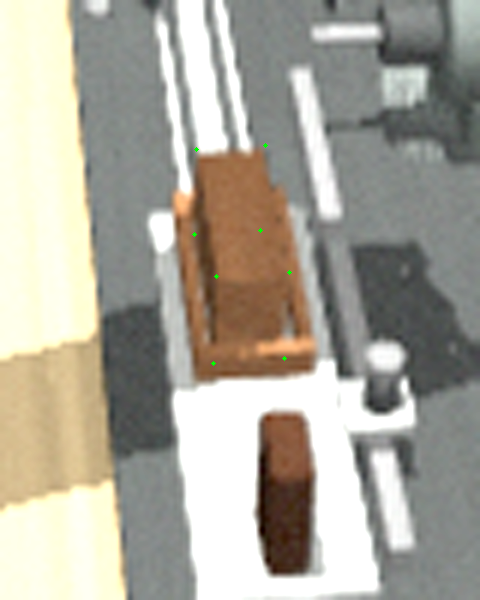

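Dots (predicted seated blank) match the picture to within a pixel, so the blank stands flat on the nest floor. On to the handle.

>>> carry_out(targets=[0.06,0.038,-0.0014,0.05,0,0,0,0.06,0.038,-0.0014,0.1,0,0,0,0.06,0.038,-0.0014,0.14,0,0,0,0.06,0.038,-0.0014,0.14,0,0,0,0.06,0.08,-0.0014,0.14,0,0,0,0.06,0.115,-0.0014,0.14,0,0,0,0.06,0.135,-0.0014,0.14,0,0,0,0.06,0.135,-0.0014,0.14,0,0,0])

```text
clock: 9.68
tcp_pos: [0.5555, -0.1685, 0.0677]
orientation: [1.209, 1.207, -1.202]
contact_force: [-0.4, 1.2, 0.9]
grip_width: 0.0601
```

>>> carry_out(targets=[0.03,0,0,0,0,0,0,0.02,0,0,0,0,0,0,0.01,0,0,0,0,0,0,0.01,0,0,0,0,0,0,0.01,0,0,0,0,0,0,0.01,0,0,0,0,0,0], squeeze=40)

```text
clock: 10.42
tcp_pos: [0.5542, -0.1688, 0.0688]
orientation: [1.209, 1.208, -1.205]
contact_force: [-5.7, 1.3, 8.2]
grip_width: 0.0177
```

```bash
python3 -c "
from h import *
plan([(.552,-.1695,.063,0),(.552,-.0437,.063,0)])"
```

```text
clock 10.425 tcp [ 0.5542 -0.1688  0.0688] yaw 0.14 F [-5.7  1.3  8.2] w 0.0177 j [ 0.47  0.55 -0.37  1.9   0.28  0.74 -0.06]
[ 0.0058 -0.0022  0.0007] [ 0.03  0.   -0.04]
[ 0.0058 -0.0019 -0.1251] [ 0.03  0.   -0.04]
```

>>> carry_out(targets=[0.01,0,0,-0.01,0,0,0,0.01,0,0,-0.025,0,0,0,0.01,0,0,-0.04,0,0,0,0.01,0,0,-0.055,0,0,0,0.01,0,0,-0.07,0,0,0,0.01,0,0,-0.08,0,0,0,0.01,0,0,-0.08,0,0,0])

```text
clock: 11.3
tcp_pos: [0.5544, -0.0877, 0.0689]
orientation: [1.21, 1.208, -1.203]
contact_force: [3.6, 2.1, -6.4]
grip_width: 0.0179
```

>>> carry_out(targets=[0.01,0,0,-0.008,0,0,0,0.01,0,0,-0.016,0,0,0,0.01,0,0,-0.024,0,0,0,0.01,0,0,-0.03,0,0,0,0.01,0,0,-0.03,0,0,0])

```text
clock: 11.92
tcp_pos: [0.5545, -0.0579, 0.0689]
orientation: [1.21, 1.207, -1.203]
contact_force: [3.4, -1.4, -8.1]
grip_width: 0.0176
```

```bash
python3 -c "
from h import *
plan([(.552,-.0437,.068,0)])"
```

```text
clock 11.925 tcp [ 0.5545 -0.0579  0.0689] yaw 0.13 F [ 3.4 -1.4 -8.1] w 0.0176 j [ 0.29  0.52 -0.39  1.95  0.29  0.72 -0.26]
[ 0.0009 -0.0025 -0.0142] [ 0.03 -0.01 -0.05]
```

>>> carry_out(targets=[0.01,0,0,-0.003,0,0,0,0.01,0,0,-0.006,0,0,0,0.01,0,0,-0.006,0,0,0])

```text
clock: 12.3
tcp_pos: [0.5546, -0.0526, 0.0689]
orientation: [1.211, 1.207, -1.204]
contact_force: [3.5, -2.6, -8.2]
grip_width: 0.0175
```

>>> carry_out(targets=[0.01,0,0,-0.002,0,0,0,0.01,0,0,-0.002,0,0,0])

```text
clock: 12.55
tcp_pos: [0.5546, -0.0511, 0.0689]
orientation: [1.211, 1.206, -1.205]
contact_force: [2.9, -3.0, -7.1]
grip_width: 0.0175
```

>>> carry_out(targets=[0.01,0,0,-0.002,0,0,0,0.01,0,0,-0.002,0,0,0])

```text
clock: 12.8
tcp_pos: [0.5546, -0.0487, 0.0689]
orientation: [1.211, 1.207, -1.204]
contact_force: [3.8, -1.6, -7.4]
grip_width: 0.0174
```

>>> carry_out(targets=[0.01,0,0,-0.002,0,0,0,0.01,0,0,-0.002,0,0,0])

```text
clock: 13.05
tcp_pos: [0.5546, -0.0455, 0.0689]
orientation: [1.211, 1.208, -1.203]
contact_force: [4.4, 1.1, -6.9]
grip_width: 0.0173
```

>>> carry_out(targets=[0.01,0,0,-0.0015,0,0,0,0.01,0,0,-0.0015,0,0,0])

```text
clock: 13.3
tcp_pos: [0.5546, -0.0435, 0.0689]
orientation: [1.211, 1.208, -1.203]
contact_force: [4.4, 1.3, -8.3]
grip_width: 0.0177
```

>>> carry_out(targets=[0.01,0,0,-0.0015,0,0,0,0.01,0,0,-0.0015,0,0,0])

```text
clock: 13.55
tcp_pos: [0.5546, -0.0419, 0.0689]
orientation: [1.211, 1.208, -1.203]
contact_force: [4.0, -0.4, -7.0]
grip_width: 0.0173
```

>>> carry_out(targets=[0.01,0,0,-0.001,0,0,0,0.01,0,0,-0.001,0,0,0])

```text
clock: 13.8
tcp_pos: [0.5546, -0.0411, 0.0689]
orientation: [1.211, 1.208, -1.203]
contact_force: [4.1, -2.3, -7.9]
grip_width: 0.0172
```

>>> carry_out(targets=[0.01,0,0,-0.0015,0,0,0,0.01,0,0,-0.0015,0,0,0])

```text
clock: 14.05
tcp_pos: [0.5546, -0.0405, 0.0689]
orientation: [1.211, 1.207, -1.204]
contact_force: [4.0, -3.5, -6.8]
grip_width: 0.0177
```

>>> carry_out(targets=[0.01,0,0,-0.001,0,0,0,0.01,0,0,-0.001,0,0,0])

```text
clock: 14.3
tcp_pos: [0.5546, -0.0405, 0.0689]
orientation: [1.211, 1.206, -1.205]
contact_force: [4.7, -4.4, -7.4]
grip_width: 0.0177
```

```bash
python3 - <<'E'
from h import *
plan([(.554,-.042,.0689,0)])
s=r.grab_frame('side'); t=r.grab_frame('top'); cv2.imwrite('pics/s3.png',s); cv2.imwrite('pics/t3.png',t)
z=cv2.resize(s[130:260,300:400],None,fx=4.5,fy=4.5,interpolation=cv2.INTER_CUBIC)
cv2.imwrite('pics/c7.png',cv2.convertScaleAbs(z,alpha=1.6))
E
```

```text
clock 14.3 tcp [ 0.5546 -0.0405  0.0689] yaw 0.06 F [ 4.7 -4.4 -7.4] w 0.0177 j [ 0.26  0.52 -0.39  1.95  0.29  0.72 -0.3 ]
[-0.     -0.0006  0.0015] [ 0.01  0.   -0.06]
```

View pics/c7.png

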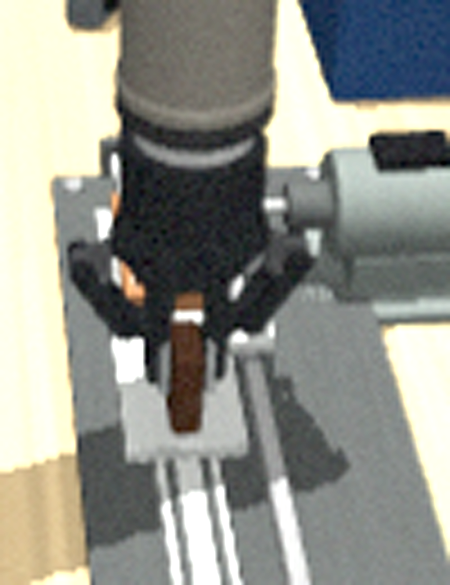

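The fingers felt a forward pull from about y=-0.0455 to -0.0435, then a push back building to -4.4 N at -0.0405. The ball seems to be in the notch. I'll probe backwards gently to confirm both flanks, then re-centre.

>>> carry_out(targets=[0.01,0,0,0.001,0,0,0,0.01,0,0,0.001,0,0,0])

```text
clock: 14.65
tcp_pos: [0.5546, -0.0411, 0.0689]
orientation: [1.211, 1.206, -1.204]
contact_force: [3.8, 0.2, -7.8]
grip_width: 0.0178
```

>>> carry_out(targets=[0.01,0,0,0.001,0,0,0,0.01,0,0,0.001,0,0,0])

```text
clock: 14.9
tcp_pos: [0.5546, -0.0415, 0.0689]
orientation: [1.211, 1.207, -1.204]
contact_force: [3.3, 1.3, -8.3]
grip_width: 0.0175
```

>>> carry_out(targets=[0.01,0,0,0.001,0,0,0,0.01,0,0,0.001,0,0,0])

```text
clock: 15.15
tcp_pos: [0.5546, -0.0424, 0.0689]
orientation: [1.211, 1.207, -1.204]
contact_force: [2.6, 1.1, -7.2]
grip_width: 0.0177
```

>>> carry_out(targets=[0.01,0,0,0.001,0,0,0,0.01,0,0,0.001,0,0,0])

```text
clock: 15.4
tcp_pos: [0.5546, -0.0436, 0.0689]
orientation: [1.211, 1.207, -1.204]
contact_force: [2.9, -0.1, -7.8]
grip_width: 0.0172
```

>>> carry_out(targets=[0.01,0,0,0,0,0,0,0.01,0,0,0,0,0,0,0.01,0,0,0,0,0,0])

```text
clock: 15.78
tcp_pos: [0.5546, -0.0436, 0.0689]
orientation: [1.211, 1.207, -1.204]
contact_force: [4.0, 1.5, -7.5]
grip_width: 0.0174
```

>>> carry_out(targets=[0.01,0,0,0.001,0,0,0,0.01,0,0,0.001,0,0,0,0.01,0,0,0.001,0,0,0])

```text
clock: 16.15
tcp_pos: [0.5546, -0.0445, 0.0689]
orientation: [1.211, 1.207, -1.204]
contact_force: [3.1, 1.9, -7.5]
grip_width: 0.0173
```

>>> carry_out(targets=[0.01,0,0,0.001,0,0,0,0.01,0,0,0.001,0,0,0,0.01,0,0,0.001,0,0,0])

```text
clock: 16.52
tcp_pos: [0.5546, -0.0448, 0.0689]
orientation: [1.211, 1.208, -1.203]
contact_force: [3.5, 4.1, -9.2]
grip_width: 0.0176
```

>>> carry_out(targets=[0.01,0,0,0.001,0,0,0,0.01,0,0,0.001,0,0,0,0.01,0,0,0.001,0,0,0])

```text
clock: 16.9
tcp_pos: [0.5546, -0.0448, 0.0689]
orientation: [1.211, 1.209, -1.202]
contact_force: [3.2, 3.8, -7.4]
grip_width: 0.0176
```

>>> carry_out(targets=[0.01,0,0,0.001,0,0,0,0.01,0,0,0.001,0,0,0,0.01,0,0,0.001,0,0,0])

```text
clock: 17.27
tcp_pos: [0.5546, -0.0448, 0.0689]
orientation: [1.212, 1.21, -1.201]
contact_force: [3.5, 4.8, -8.7]
grip_width: 0.0173
```

The slide is stopped on both sides, at y=-0.0448 going back and -0.0405 going forward. That puts the notch centre at about -0.0427, and vision predicted -0.043. Re-centring.

>>> carry_out(targets=[0.01,0,0,-0.0015,0,0,0,0.01,0,0,-0.0025,0,0,0,0.01,0,0,-0.0025,0,0,0,0.01,0,0,-0.0025,0,0,0])

```text
clock: 17.77
tcp_pos: [0.5546, -0.0428, 0.0689]
orientation: [1.212, 1.209, -1.202]
contact_force: [3.4, -1.1, -6.9]
grip_width: 0.0176
```

>>> carry_out(targets=[0.01,0,0,0,0,0,0,0.01,0,0,0,0,0,0,0.01,0,0,0,0,0,0])

```text
clock: 18.15
tcp_pos: [0.5546, -0.0428, 0.0689]
orientation: [1.212, 1.209, -1.202]
contact_force: [3.9, -1.3, -7.3]
grip_width: 0.0175
```

```bash
python3 - <<'E'
from h import *
plan([(.554,-.0427,.0689,0)])
s=r.grab_frame('side'); t=r.grab_frame('top')
a=cv2.resize(t[130:220,220:400],None,fx=2.5,fy=2.5,interpolation=cv2.INTER_CUBIC); b=cv2.resize(s[120:280,270:400],None,fx=2.5,fy=2.5,interpolation=cv2.INTER_CUBIC)
a=cv2.copyMakeBorder(a,0,b.shape[0]-a.shape[0],0,0,0); cv2.imwrite('pics/c8.png',cv2.convertScaleAbs(np.hstack([a,b]),alpha=1.5))
E
```

```text
clock 18.15 tcp [ 0.5546 -0.0428  0.0689] yaw 0.18 F [ 3.9 -1.3 -7.3] w 0.0175 j [ 0.27  0.52 -0.39  1.95  0.29  0.71 -0.28]
[-0.     -0.0006 -0.0001] [ 0.04 -0.04 -0.06]
```

View pics/c8.png

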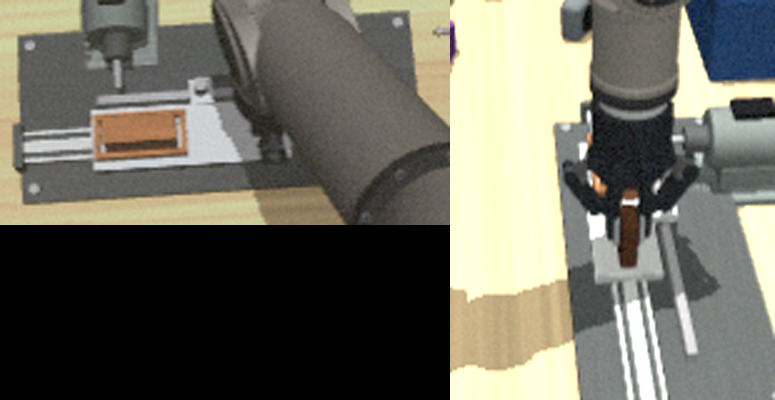

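The last picture shows the blank sitting inside the nest frame at the left end. The pin bracket covers the strip's gap at about (200,92), and the fingers hold the handle at about (630,230). Handing in.

```bash
python3 -c "
from h import *
print(r.hand_in()); plan([])"
```

```text
the job is handed in; nothing more can be done
None
the job is handed in; nothing more can be done
```

The long blank is standing in the nest, and the slide has been run about 126 mm along its rail into the notch. The arm is still holding the handle. I handed the job in at about 18 s on the clock.

**Blank:** It went in while the slide was still parked. The floor was felt at the expected height, with about 5.5 N. The side picture after release matched a blank seated on the floor to about a pixel. In the grip it had been tilted a few degrees, but it settled flat.

**Notch:** The slide was stopped both ways, going back at y = -0.0448 (4–5 N) and going forward at -0.0405 (about 4.4 N). I left it in the middle, at -0.0428, with about 1 N along the rail. The pictures had predicted -0.043.

**Weaker points:**
- **Click not seen directly:** The pull going in was weaker than expected, about 1 N at most, and the first backward probe was ambiguous. I never pushed to the full 8–10 N. The ball's 4 mm drop was not measured in a picture.
- **Leftover load on the handle:** The grip still shows about 7 N vertically and 4 N sideways, well under the limits. The handle was gripped about 6 mm higher than the stated grip point.
- **Other items:** I did not touch the other things on the bench, but I made no separate final check of where they stand.

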